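Clamp a round seal blank in the engraving holder

TASK

Lift the sprung clamp bar of the engraving holder by its wing and turn it aside so that it rests raised on its ledge, then lay the round white seal blank from the wooden rest into the V-grooves and slide it, flat end first, gently until it bears on the stud of the end stop, without shoving the stud out of its setting. Then bring the bar back over the blank and let it down gently, without letting it snap, so that its spring holds the blank. Do not press the blank hard into the holder, and leave everything else where it is.

Things in the scene. Friction and masses are not known exactly. Their poses are not given: they have to be found in the camera images.
- holder: The engraving holder, screwed down: grey base plate 12 mm thick with two aluminium V-blocks in line, an end stop bracket and a post with a clamp bar. Origin on the table under the groove's axis, midway between the V-blocks; x along the groove towards the stop, y towards the post, z up. Base plate: x = -83..107, y = -40..125 mm.
- groove (a point): Point on the axis of a seated blank, 55 mm above the holder's origin; axes as the holder's. The V-blocks span x = -56..-32 and 34..52 mm, y = -22..22 mm, tops 53 mm above the table; between them it is free for fingers down to the base plate. A seated blank's top is 69 mm high.
- post (a point): Point on the axis of the bar's upright post, at holder x = 43, y = 75 mm, 83 mm above the table; axes as the holder's. Fixed notch and ledge blocks beside the post, holder x = 5..59, y = 69..113 mm, also end 83 mm high.
- stop: The fixed bracket of the end stop: upright plate 34 mm wide, 8 mm thick, 16 to 66 mm above the table, its face 73 mm along holder x. Origin on that face, on the seated blank's axis; x away from the blank. A round steel stud, 14 mm across, stands out of it towards the blank, by 2 to 16 mm: not measured. The flat end must bear on the stud's tip, which slips at 14 N; push with 3 to 8 N.
- bar_lift (a joint): Height of the clamp bar above its lowest position, m, 0..0.030. Spring and weight pull it down with about 6.5 N at 0, about 11 N at 0.030; let go in the air it snaps down. Resting on a seated blank it reads about 0.006, resting aside on the ledge about 0.018.
- bar_turn (a joint): Turn of the bar about the post, rad, 0..1.3, counter-clockwise from above. 0: across the groove, pointing along holder -y; it turns aside towards holder +x. A tail lug in a notch blocks turning beyond about 0.1 unless lifted over 18 mm; let down at 0.8 to 1.3 it rests on the ledge and stays. It comes down over the blank only when turned back below 0.1. Stiff: 0.06 N m.
- wing (a point): The wing on the bar's hub, for lifting and turning: black upright plate 10 mm thick, 36 long (along the bar), 36 high, on the post's axis. This point: on that axis, 12 mm below its top, 24 mm above the bar's top (107 mm over the table with the bar down); moves with the bar; y along the wing, away from the bar's free end. Bar 16 mm wide, 85 mm long, rubber pad under its end.
- blank: The seal blank: a round white resin rod 28 mm in diameter and 130 mm long, about 0.11 kg, one end flat, the other domed; it lies level. Origin: on its axis, midway along; x runs along its axis to the flat end.
- flat_end (a point): Centre of the blank's flat end, 65 mm from its origin; axes as the blank's.
- rest: Low wooden rest the blank starts on, fixed: base 100 x 60 mm, 8 mm thick, two V-notched supports 12 mm thick, 38 mm either side of the middle, 34 mm high, 44 mm wide; free between them for fingers. Origin under its middle on the table, x along the blank. The blank's axis is 36 mm above the table.
- tile_tray: A shallow cardboard tray full of game tiles, 128 x 128 x 26 mm, fixed; bystander. Origin under its centre.
- tile_a: A loose game tile, 36 x 27 x 20 mm; bystander. Origin under its centre.
- tile_b: Another loose game tile, 36 x 27 x 20 mm; bystander. Origin under its centre.
- cup: A paper cup, 84 mm across its rim, 110 mm high; bystander. Origin under its centre.
- graver: A hand graver with a wooden handle, 170 mm long; bystander.
- brush: A small dusting brush, 180 mm long; bystander.
- glue: A small amber jar, 48 mm across, 70 mm high; bystander. Origin under its centre.
Not all that is in view belongs to the job. What is shaped like the blank but purple or yellow is not meant.

How it is judged (in metres and radians):
On the way, in this order (a step that is already met when the one before it is completed fails the run):
1. the bar has been lifted and turned aside and is raised on its ledge (turned more than 0.8 rad, lifted more than 15 mm), the blank not yet in the holder (value of joint bar_turn above 0.8 rad and value of joint bar_lift above 0.015 m and horizontal distance between blank and holder above 0.1 m), for 0.2 s.
2. with the bar aside, the blank lies in the V-grooves and its flat end is pushed against the stop's stud with at least 1 N (y of blank in the frame of holder between -0.002 and 0.002 m and z of blank in the frame of holder between 0.0525 and 0.0572 m and angle between the x axis of blank and the x axis of holder, either way round below 0.06 rad and value of joint bar_turn above 0.8 rad and contact force between blank and stop above 1 N and distance between flat_end and stud_c0 below 0.017 m), for 0.1 s.
At the end, for the whole second after the job is handed in: the blank lies at rest in both V-grooves (axis within 2 mm sideways, 2.5 mm in height, 0.06 rad), flat end within 2 mm of the stop stud's tip; the bar is back over it (turn below 0.15 rad) and rests on it under its spring (lift 4 to 8 mm); released (y of blank in the frame of holder between -0.002 and 0.002 m and z of blank in the frame of holder between 0.0525 and 0.0572 m and angle between the x axis of blank and the x axis of holder, either way round below 0.06 rad and value of joint bar_turn below 0.15 rad and value of joint bar_lift between 0.004 and 0.008 m and distance between flat_end and stud_c0 below 0.017 m and linear speed of blank below 0.01 m/s); the robot touches nothing.
It fails at once if the bar snaps down (falls faster than 0.22 m/s) (velocity of joint bar_lift below -0.22 m/s).
It fails at once if the stop's stud is shifted by more than 2 mm (distance of stud_c0 from where it was at the start of the episode above 0.002 m).
It fails at once if the blank is pressed against the holder, its stop or its bar with more than 40 N (contact force between blank and holder above 40 N).
It fails at once if a bystander is moved by more than 25 mm (distance of any of tile_a, tile_b, cup, graver, brush, glue from where it was at the start of the episode above 0.025 m).
It also fails if it takes over 72 s, if anything falls off the work surface, if the arm or the gripper's body presses on something with over 40 N, if the wrist force passes 120 N, or if a joint passes its speed limit or range.

ROBOT

A 6-joint arm with a two-finger parallel gripper is mounted at the origin on the work surface. World frame = base frame: x ahead of the robot, y to its left, z up, the work surface at z = 0. Lengths are in mm, angles in rad, forces in N, time in s.
With the tool pointing down it reaches from about 425 to 950 mm from the base axis. Payload 14.7 kg.
Tool frame: the origin (TCP) lies at the very end of the fingers, on their centre line; the grasp point (between the pads) lies 19 mm behind it (hold_point_z is the distance from the TCP to the grasp point, in mm); z points along the fingers, y is the line along which they close (so a half turn about z gives the same grasp; the last joint's range is limited). The gripper opens to 85 mm and grips with 20 to 120 N. Pads are 22 mm wide; open, the fingers measure 114 mm over their backs; the gripper's body (76 mm by 85 mm) begins 54 mm behind the grasp point. The pads swing forward as they close: fully open they stand 13 mm farther back than shut.
Start: joints at [-1.281, 0.48, 1.596, -0, 1.065, -0.047], TCP at [214.82, -613.469, 231.297] pointing down, gripper open.
Joint ranges: [-2.75, 2.75], [-0.82, 2.05], [0.23, 2.67], [-1.56, 4.7], [0.09, 2.69], [-2.92, 2.92]. Speed limits (rad/s): [1.89, 1.89, 2.39, 3.01, 3.01, 3.01].

INTERFACE

Orientations are given as a unit quaternion [w, x, y, z].
In Python, from cell import state, grab_frame, camera_params, finish_job, recognise, outline_of, hold_point_z gives the robot as it stands.
- The arm moves only by the tool play_rows, never from a script. Its argument "steps" is a list that holds one entry, the list of rows, each a list of 7 numbers: the shift along the world's x, y, z in cm, then the turn, a rotation vector about the world's x, y, z in rad, then the closure, from -1 (fully open) to 1 (shut). In form: [[[dx, dy, dz, rx, ry, rz, grip], ...]]. A call has 1 to 10 rows; each row is the pose to reach, as a shift and turn from the pose commanded when the call began; what a row does not reach only later rows make up. A row lasts 1/12 s, in which the tool goes at most 41.7 mm and 7.16 degrees, less where a joint would pass 70% of its speed; a pose out of reach is approached as far as the arm can. A call with a gripper value outside its range is refused whole. The fingers move at their own pace and stop on an object; the grip force is fixed at half the most. Time passes only in rows, so rows that repeat a pose let the fingers close. It gives the time, the measured TCP pose, the force, the opening and the grip force at its end, in the units of the state.
- state(): the state, without advancing time (a new reading comes with each control period).
- grab_frame(name): name is "scene" or "top"; returns the picture (384x512x3 uint8, blue, green, red); there is no depth.
- camera_params(name): a dict with "fx", "fy", "cx", "cy" (pixels), "rvec" (rotation vector, rad) and "tvec" (3), from world to camera coordinates, as OpenCV has them. Camera axes: x right, y down, z forward; pixel columns grow to the right and rows downward; lengths in mm; the calibration is good to about 2 mm. A picture is of the moment at which its call begins. camera_params takes no time and is no camera call.
- finish_job(): hands the job in; it is judged then, once.
Trained networks look in the newest picture that a camera, given by its name, has taken for a name from the list of things; names that differ only in an ending like _2 or _b are one class to them, and where a whole thing is asked for, a point or a joint stands for the part that bears it (a point fixed in the world has none). Each returns a list of dicts, best first, with "score" (0 to 1); they miss things now and then, are a little off and sometimes report something else, mostly with a low value. They report only what shows in the picture. A call takes as long as a camera call. They do not tell look-alikes from the thing itself.
- recognise(thing, camera): "position" ([x, y, z] in mm, in the coordinates of the camera as it stood for that picture, good to about 4 mm: the middle of the surface that is visible of it).
- outline_of(thing, camera): "region" (384x512 bool, what is visible of it).
The state is a dict: "time_s": time; "qpos": joint angles; "qvel": joint speeds; "joint_torque": joint torques, N m; "position": TCP position; "tool_rot": TCP orientation; "contact_force": force on the tool from outside, world axes, zero at the start; "wrist_torque": the same for the moment, N m; "opening": finger opening in mm; "gripper_force": force on a finger pad.
Only numpy, scipy, OpenCV 4.12 (cv2) and the standard library are available. Lean on these libraries where they do the work, as an engineer would, in place of code of your own. Each camera call takes 0.05 s, during which the arm holds its last target. There are 200 camera calls.

## Working session

There is one attempt and no reset: what is moved stays moved. The work goes in short steps, Python scripts to look and compute and a tool call to move; the robot and the scene stay as the last step left them, time stands still between calls to the robot, and variables do not carry over. Pictures are saved under pics/ and viewed, at most 10 in all, crops included, and the job is handed in when it is done.

Besides the shell and the picture viewer there is one more tool, called as name([rows], argument=value, ...), one row to a line, values as JSON. play_rows: Moves the arm, as the interface text tells. Its arguments: {"type":"object","properties":{"steps":{"type":"array"}},"required":["steps"]}

```bash
mkdir -p pics; ls; cat > h.py <<'E'
import numpy as np, cv2
from cell import *
def RT(c):
    p=camera_params(c); return cv2.Rodrigues(np.array(p["rvec"],float))[0],np.array(p["tvec"],float).ravel(),p
def c2w(c,x):
    R,t,_=RT(c); return R.T@(np.array(x)-t)
def px2w(c,u,v,z):
    R,t,p=RT(c); d=R.T@np.array([(u-p["cx"])/p["fx"],(v-p["cy"])/p["fy"],1]); o=-R.T@t
    return o+d*(z-o[2])/d[2]
def w2px(c,X):
    R,t,p=RT(c); q=np.atleast_2d(X)@R.T+t; return np.c_[p["fx"]*q[:,0]/q[:,2]+p["cx"],p["fy"]*q[:,1]/q[:,2]+p["cy"]]
E
python3 - <<'E'
from h import *
np.set_printoptions(precision=1,suppress=True)
a=grab_frame("scene");b=grab_frame("top")
cv2.imwrite("pics/s0.png",cv2.resize(a,(800,600)));cv2.imwrite("pics/t0.png",cv2.resize(b,(800,600),interpolation=cv2.INTER_CUBIC))
for c in("top","scene"):
    R,t,p=RT(c); print(c,-R.T@t,R[2],p["fx"])
    for n in("blank","holder","wing","stop","rest"):
        print(n,[(round(r["score"],2),c2w(c,r["position"])) for r in recognise(n,c)[:3]])
s=state();print(s["time_s"],s["position"],s["tool_rot"],hold_point_z)
E
```

```text
pics
top [ 337.7   -4.6 1409.7] [ 0.2 -0.  -1. ] 397.31790045161216
blank [(0.88, array([463. , 267. ,  50.1])), (0.87, array([270.2, 213.4,  21.8])), (0.58, array([ 381.7, -138.6,   19. ]))]
holder [(0.85, array([561.8, -30. ,  11. ]))]
wing [(0.72, array([557.3, -30. ,  14.5])), (0.69, array([593.4, -10.8,  86.2])), (0.25, array([ 673.3, -385.6,   61.8]))]
stop [(0.68, array([592.1, -12.3,  86.3])), (0.67, array([639.4, -53. ,  55.8]))]
rest [(0.83, array([465.6, 258.3,   8.1])), (0.17, array([782.3, -12.6,  22.4]))]
scene [1010.5  488.8  898.5] [-0.4 -0.5 -0.8] 424.1105336499156
blank [(0.9, array([465.6, 427.8,  26.4])), (0.78, array([274.1, 224.5,  26. ])), (0.63, array([471.2, 273.5,  46.4]))]
holder [(0.59, array([593.6, -10.6,  11.8])), (0.21, array([ 380.4, -134.9,   23. ]))]
wing [(0.92, array([598.9,   0.6,  82.1]))]
stop [(0.53, array([643. , -51.4,  36.1])), (0.33, array([471.6, 276. ,  48.4]))]
rest [(0.6, array([459.6, 264.1,  10. ]))]
0.6 [ 214.8 -613.5  231.3] [ 0.   1.   0.2 -0. ] 18.700000000000003
```

View pics/t0.png

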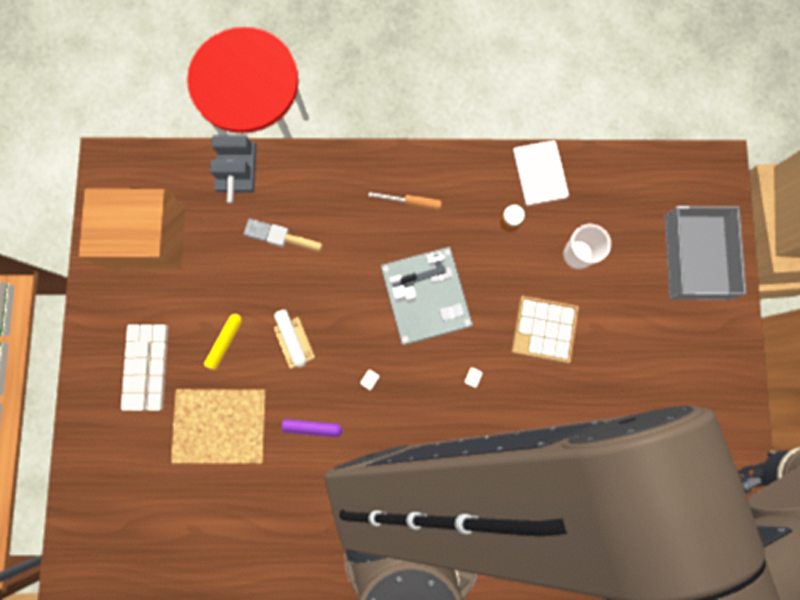

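View pics/s0.png

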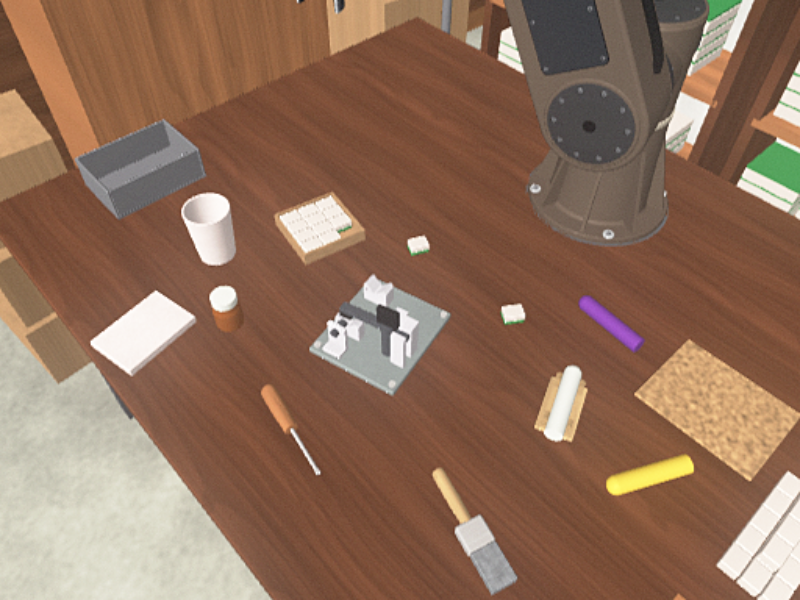

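```bash
cat > fit.py <<'E'
from h import *
from scipy.optimize import minimize
def hullmask(c,P):
    S=4;q=cv2.convexHull((w2px(c,P)*S+S/2-.5).astype(np.float32).reshape(-1,1,2))
    m=np.zeros((384*S,512*S),np.uint8);cv2.fillConvexPoly(m,q.astype(np.int32),1)
    return cv2.resize(m.astype(np.float32),(512,384),interpolation=cv2.INTER_AREA)
def pose(P,x):
    c,s=np.cos(x[2]),np.sin(x[2]);return P@np.array([[c,s,0],[-s,c,0],[0,0,1]])+[x[0],x[1],0]
def box(x0,x1,y0,y1,z0,z1): return np.array([[a,b,c] for a in(x0,x1) for b in(y0,y1) for c in(z0,z1)],float)
th=np.linspace(0,2*np.pi,24,endpoint=False)
def blankpts(z):
    r=[np.c_[np.full(24,65.),14*np.cos(th),14*np.sin(th)+z]]
    for f in(0,.3,.6,.8,.95): r.append(np.c_[np.full(24,-65+DOME-DOME*f),14*np.sqrt(1-f*f)*np.cos(th),14*np.sqrt(1-f*f)*np.sin(th)+z])
    return np.vstack(r)
DOME=8.
def fit(models,masks,x0,step=(8,8,.08)):
    def cost(x):
        e=0
        for c,m in masks.items():
            r=np.max([hullmask(c,pose(P,x)) for P in models],0); e+=np.abs(r-m).sum()/m.sum()
        return e
    sim=np.array([x0]+[np.array(x0)+np.eye(3)[i]*step[i] for i in range(3)])
    o=minimize(cost,x0,method="Nelder-Mead",options=dict(initial_simplex=sim,xatol=1e-3,fatol=1e-4,maxiter=200)); return o.x,o.fun
def near(thing,c,w):
    out=[r for r in outline_of(thing,c)]
    px=w2px(c,[w])[0]
    best=min(out,key=lambda r:np.hypot(*(np.argwhere(r["region"]).mean(0)[::-1]-px)))
    return best["region"].astype(np.float32),best["score"]
E
python3 - <<'E'
from fit import *
np.set_printoptions(precision=3,suppress=True)
H=[box(-83,107,-40,125,0,12),box(-56,-32,-22,22,12,53),box(34,52,-22,22,12,53),box(73,81,-17,17,16,66),box(35,51,-10,75,70,83),box(38,48,57,93,83,119),box(5,59,69,113,12,83)]
f={}
for c in("top","scene"):
    f[c]=grab_frame(c)
    for n,w in(("holder",(562,-30,11)),("blank",(463,267,40))):
        f[c,n],s=near(n,c,w);print(c,n,s,f[c,n].sum())
for cs in(("top",),("scene",),("top","scene")):
    print(cs,"holder",fit(H,{c:f[c,"holder"] for c in cs},(562,-30,.27)))
    for y in(.4,.4+np.pi): print(" blank",fit([blankpts(36)],{c:f[c,"blank"] for c in cs},(463,267,y)))
def crop(im,u,v,n=40): return cv2.resize(im[v-n:v+n,u-n:u+n],(390,290) if 0 else (390,300),interpolation=cv2.INTER_CUBIC)
t,s=f["top"],f["scene"]
cv2.imwrite("pics/c1.png",np.vstack([np.hstack([crop(t,273,189,34),crop(t,188,217,25)]),np.hstack([crop(s,243,212,48),crop(s,360,258,32)])]))
E
```

```text
top holder 0.66 2386.0
top blank 0.8 327.0
scene holder 0.63 3832.0
scene blank 0.62 599.0
('top',) holder (array([565.548, -74.634,   0.27 ]), np.float64(0.04081097990274429))
 blank (array([461.599, 270.495,   0.396]), np.float64(0.10053516924381256))
 blank (array([463.749, 271.088,   3.533]), np.float64(0.10110856592655182))
('scene',) holder (array([564.101, -77.298,   0.278]), np.float64(0.025932932272553444))
 blank (array([460.178, 267.551,   0.434]), np.float64(0.07053422182798386))
 blank (array([464.733, 269.894,   3.566]), np.float64(0.06938647478818893))Traceback (most recent call last):
  File "<stdin>", line 10, in <module>
  File "fit.py", line 23, in fit
    o=minimize(cost,x0,method="Nelder-Mead",options=dict(initial_simplex=sim,xatol=1e-3,fatol=1e-4,maxiter=200)); return o.x,o.fun
    res = _minimize_neldermead(fun, x0, args, callback, bounds=bounds,
                               **options)
    fxr = func(xr)
    fx = function(np.copy(x), *(wrapper_args + args))
  File "fit.py", line 20, in cost
    r=np.max([hullmask(c,pose(P,x)) for P in models],0); e+=np.abs(r-m).sum()/m.sum()
              ~~~~~~~~^^^^^^^^^^^^^
  File "fit.py", line 4, in hullmask
    S=4;q=cv2.convexHull((w2px(c,P)*S+S/2-.5).astype(np.float32).reshape(-1,1,2))
                          ~~~~^^^^^
  File "h.py", line 11, in w2px
    R,t,p=RT(c); q=np.atleast_2d(X)@R.T+t; return np.c_[p["fx"]*q[:,0]/q[:,2]+p["cx"],p["fy"]*q[:,1]/q[:,2]+p["cy"]]
          ~~^^^
  File "h.py", line 4, in RT
    p=camera_params(c); return cv2.Rodrigues(np.array(p["rvec"],float))[0],np.array(p["tvec"],float).ravel(),p
ValueError: time passes only in moves, steps and waits
```

```bash
sed -i 's/^def RT/import functools\n@functools.lru_cache\ndef RT/' h.py
python3 - <<'E'
from fit import *
f={c:grab_frame(c) for c in("top","scene")}
def crop(im,u,v,n=40): return cv2.resize(im[v-n:v+n,u-n:u+n],(390,300),interpolation=cv2.INTER_CUBIC)
t,s=f["top"],f["scene"]
cv2.imwrite("pics/c1.png",np.vstack([np.hstack([crop(t,273,189,34),crop(t,188,217,25)]),np.hstack([crop(s,243,212,48),crop(s,360,258,32)])]))
print(state()["time_s"])
R,t_,p=RT("top")
X=pose(np.array([[43,75,119],[0,0,55],[73,0,55.]]),(565,-76,.274));print(X)
E
```

```text
1.0
[[586.10211111   7.83734792 119.        ]
 [565.         -76.          55.        ]
 [635.27682722 -56.24734054  55.        ]]
```

View pics/c1.png

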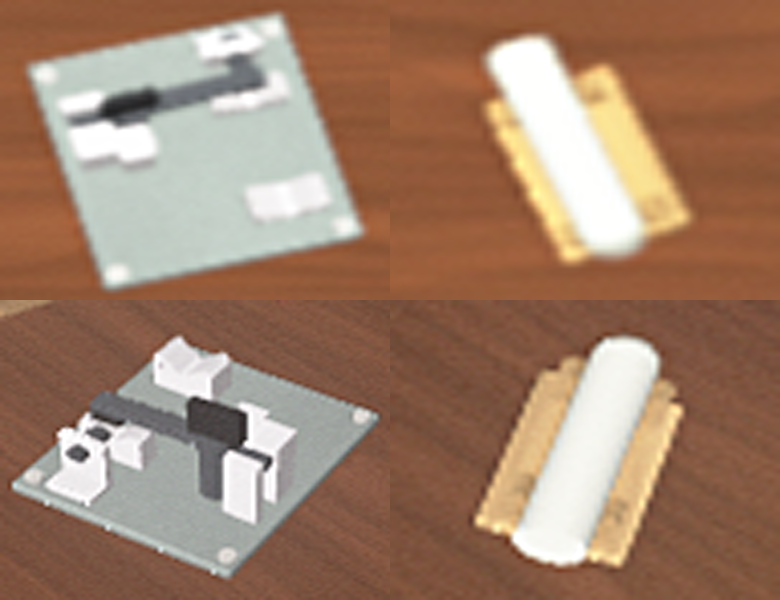

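```bash
python3 - <<'E'
from fit import *
from scipy.spatial.transform import Rotation as Rn
s=state();q=s["tool_rot"];M=Rn.from_quat([q[1],q[2],q[3],q[0]]).as_matrix();print(M.round(3),s["opening"],s["qpos"],s["contact_force"])
a=np.arctan2(M[1,1],M[0,1]);print("tool y yaw",a)
for n,y in(("wing",.274),("blank",.415+np.pi/2),("place",.274+np.pi/2)):
    print(n,(y-a+np.pi/2)%np.pi-np.pi/2)
im=grab_frame("scene")[236:282,336:386]; g=cv2.cvtColor(im,cv2.COLOR_BGR2GRAY)
g=np.clip((g.astype(float)-150)*255/105,0,255).astype(np.uint8)
im2=grab_frame("top")[192:242,163:213]; g2=cv2.cvtColor(im2,cv2.COLOR_BGR2GRAY);g2=np.clip((g2.astype(float)-150)*255/105,0,255).astype(np.uint8)
cv2.imwrite("pics/c2.png",np.hstack([cv2.resize(g,(400,368),interpolation=cv2.INTER_CUBIC),cv2.resize(g2,(368,368),interpolation=cv2.INTER_CUBIC)]))
E
```

```text
[[ 0.944  0.33  -0.   ]
 [ 0.33  -0.944  0.   ]
 [-0.    -0.    -1.   ]] 85.27230371641575 [-1.28061005e+00  4.80202312e-01  1.59627724e+00 -2.76840352e-05
  1.06512390e+00 -4.65720135e-02] [ 0.34654571  0.14581468 -0.78140955]
tool y yaw -1.2340246273545763
wing 1.508024627354576
blank 0.07822830055967955
place -0.06277169944032046
```

View pics/c2.png

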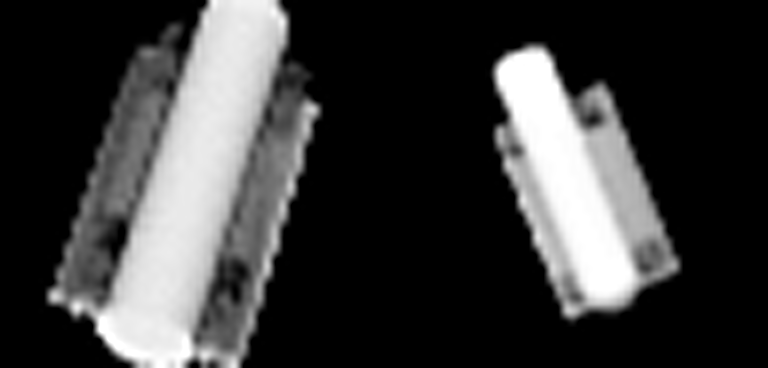

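play_rows([
  [[3,5,0,0,0,0.12,-1],[6,10,0,0,0,0.24,-1],[8,13.4,0,0,0,0.36,-1],[10,16.7,0,0,0,0.48,-1],[12,20,0,0,0,0.6,-1],[14,23.4,0,0,0,0.7,-1],[16,26.8,0,0,0,0.8,-1],[18,30.1,0,0,0,0.9,-1],[20,33.5,0,0,0,1.0,-1],[22,36.8,0,0,0,1.1,-1]],
])

```text
time_s: 1.93
position: [429.2, -254.0, 231.6]
tool_rot: [0.0, 0.751, 0.66, 0.0]
contact_force: [0.6, -0.8, 0.3]
opening: 85.0
gripper_force: 0.0
```

play_rows([
  [[2.1,3.5,0,0,0,0.1,-1],[4.2,7,0,0,0,0.2,-1],[6.3,10.5,0,0,0,0.3,-1],[8.4,14,0,0,0,0.408,-1],[10.5,17.5,0,0,0,0.408,-1],[12.6,21,-1,0,0,0.408,-1],[14.2,24,-3,0,0,0.408,-1],[15.1,25.35,-6,0,0,0.408,-1],[15.1,25.35,-8,0,0,0.408,-1],[15.1,25.35,-8,0,0,0.408,-1]],
])

```text
time_s: 2.77
position: [577.6, -1.0, 147.5]
tool_rot: [-0.002, 0.603, 0.798, -0.002]
contact_force: [-2.1, -0.1, -0.6]
opening: 85.2
gripper_force: 0.0
```

```bash
python3 - <<'E'
from fit import *
s=state();print(s["position"],s["qpos"],s["contact_force"])
im=grab_frame("scene")[130:260,160:330]; cv2.imwrite("pics/w1.png",cv2.resize(im,(785,600),interpolation=cv2.INTER_CUBIC))
E
```

```text
[577.59621856  -0.95910655 147.51976608] [-5.41633305e-02  4.80936866e-01  1.84160233e+00  4.22782695e-05
  8.24758023e-01 -3.30230825e-01] [-2.13531343 -0.10119568 -0.64872569]
```

View pics/w1.png

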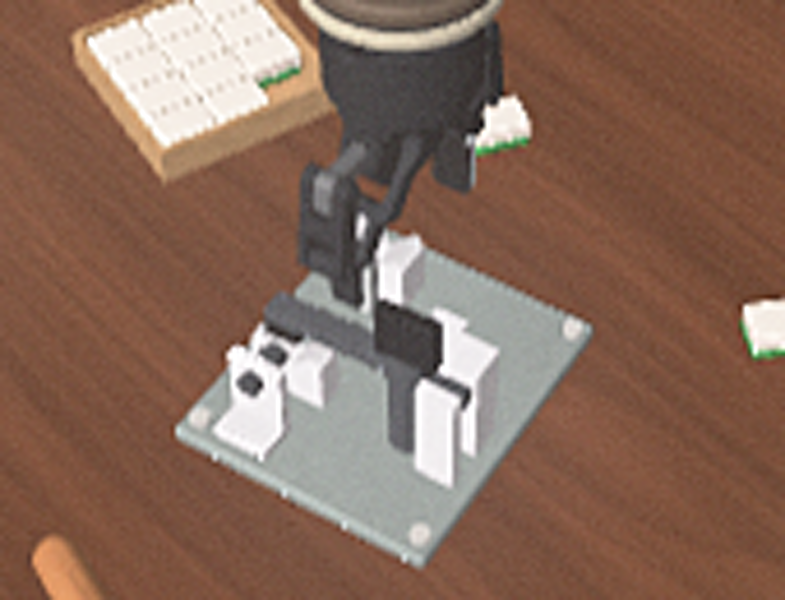

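play_rows([
  [[0,0,0,0,0,0,-1],[0,0,0,0,0,0,-1],[0,0,0,0,0,0,-1]],
])

```text
time_s: 3.07
position: [580.3, -3.0, 152.9]
tool_rot: [0.001, 0.604, 0.797, 0.001]
contact_force: [0.2, 0.7, 1.1]
opening: 85.2
gripper_force: 0.0
```

```bash
python3 - <<'E'
from fit import *
np.set_printoptions(precision=1,suppress=True)
s=state();print(s["position"],s["tool_rot"],s["contact_force"])
# wing-only fit both cameras: dark wing plus bar outline
grab_frame("scene")
for c in("scene",):
    r=recognise("wing",c);print([(x["score"],c2w(c,x["position"])) for x in r[:2]])
print(w2px("scene",pose(np.array([[38,57,119],[38,93,119],[48,57,119],[48,93,119],[48,57,83],[48,93,83],[35,-10,83],[51,-10,83]]),(565,-76,.274)))-[160,130])
E
```

```text
[580.3  -3.  152.9] [0.  0.6 0.8 0. ] [0.2 0.7 1.1]
[(0.77, array([597.,  -1.,  85.]))]
[[82.8 63.3]
 [95.5 69.5]
 [80.5 66.1]
 [93.3 72.3]
 [80.8 75.4]
 [93.3 81.6]
 [61.3 61. ]
 [57.7 65.1]]
```

play_rows([
  [[0.58,1.08,0,0,0,0,-1],[0.58,1.08,-1,0,0,0,-1],[0.58,1.08,-2,0,0,0,-1],[0.58,1.08,-3,0,0,0,-1],[0.58,1.08,-4,0,0,0,-1],[0.58,1.08,-5,0,0,0,-0.4],[0.58,1.08,-5.6,0,0,0,0],[0.58,1.08,-6.1,0,0,0,0.2],[0.58,1.08,-6.1,0,0,0,0.4],[0.58,1.08,-6.1,0,0,0,0.5]],
])

```text
time_s: 4.0
position: [585.3, 8.4, 90.1]
tool_rot: [-0.0, 0.604, 0.797, -0.0]
contact_force: [0.8, 0.3, -0.2]
opening: 25.7
gripper_force: 0.0
```

play_rows([
  [[0,0,0,0,0,0,0.5],[0,0,0,0,0,0,0.5],[0,0,0,0,0,0,0.6]],
])

```text
time_s: 4.25
position: [585.7, 8.5, 90.8]
tool_rot: [0.0, 0.604, 0.797, 0.0]
contact_force: [0.0, -0.6, 0.3]
opening: 16.9
gripper_force: 0.0
```

```bash
python3 - <<'E'
from fit import *
np.set_printoptions(precision=1,suppress=True)
s=state();print(s["position"],s["opening"],s["contact_force"])
im=grab_frame("scene")[130:260,160:330]; cv2.imwrite("pics/w2.png",cv2.resize(im,(785,600),interpolation=cv2.INTER_CUBIC))
E
```

```text
[585.7   8.5  90.8] 16.939657165474618 [ 0.  -0.6  0.3]
```

View pics/w2.png

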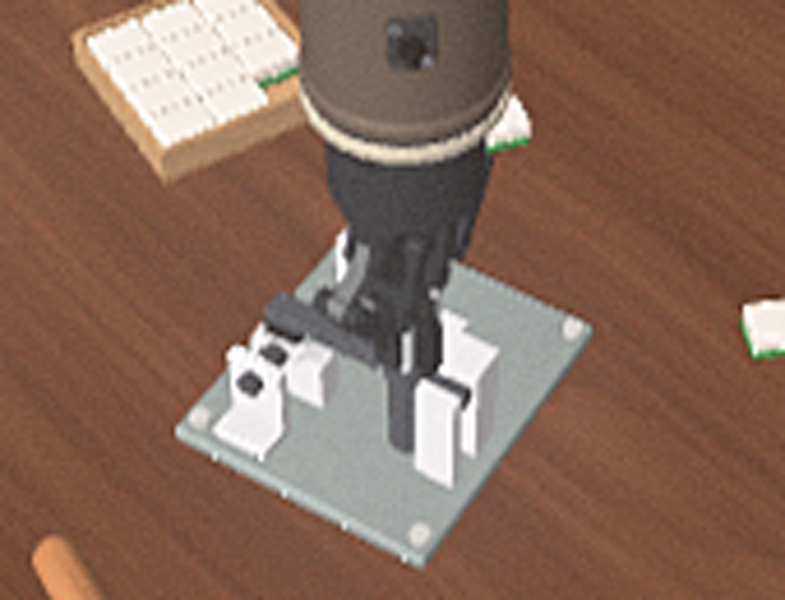

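play_rows([
  [[0,0,0,0,0,0,0.7],[0,0,0,0,0,0,0.8],[0,0,0,0,0,0,1],[0,0,0,0,0,0,1],[0,0,0,0,0,0,1]],
])

```text
time_s: 4.72
position: [586.3, 8.5, 90.8]
tool_rot: [0.001, 0.604, 0.797, 0.001]
contact_force: [4.9, 0.5, 5.3]
opening: 8.9
gripper_force: 59.2
```

play_rows([
  [[0.05,0,0.3,0,0,0,1],[0.05,0,0.6,0,0,0,1],[0.05,0,0.9,0,0,0,1],[0.05,0,1.2,0,0,0,1],[0.05,0,1.5,0,0,0,1],[0.05,0,1.8,0,0,0,1],[0.05,0,2.1,0,0,0,1],[0.05,0,2.4,0,0,0,1],[0.05,0,2.5,0,0,0,1],[0.05,0,2.5,0,0,0,1]],
])

```text
time_s: 5.55
position: [586.2, 8.5, 115.0]
tool_rot: [0.0, 0.604, 0.797, 0.0]
contact_force: [7.2, 1.2, -10.1]
opening: 9.3
gripper_force: 58.3
```

play_rows([
  [[0.05,0,0,0,0,0.08,1],[0.05,0,0,0,0,0.19,1],[0.05,0,0,0,0,0.3,1],[0.05,0,0,0,0,0.41,1],[0.05,0,0,0,0,0.52,1],[0.05,0,0,0,0,0.63,1],[0.05,0,0,0,0,0.74,1],[0.05,0,0,0,0,0.85,1],[0.05,0,0,0,0,0.96,1],[0.05,0,0,0,0,1.07,1]],
])

```text
time_s: 6.38
position: [587.0, 8.9, 114.8]
tool_rot: [0.0, 0.111, 0.994, 0.0]
contact_force: [8.7, 5.1, -9.7]
opening: 9.0
gripper_force: 58.3
```

play_rows([
  [[0,0,0,0,0,0,1],[0,0,-0.2,0,0,0,1],[0,0,-0.4,0,0,0,1],[0,0,-0.5,0,0,0,1],[0,0,-0.6,0,0,0,1],[0,0,-0.6,0,0,0,1]],
])

```text
time_s: 6.88
position: [587.0, 8.9, 109.0]
tool_rot: [0.0, 0.113, 0.994, 0.0]
contact_force: [7.9, 4.8, -7.2]
opening: 9.2
gripper_force: 59.0
```

play_rows([
  [[0.03,0.02,-0.05,0,0,0,1],[0.03,0.02,-0.1,0,0,0,1],[0.03,0.02,-0.1,0,0,0,1],[0.03,0.02,-0.1,0,0,0,1]],
])

```text
time_s: 7.22
position: [587.2, 9.0, 108.9]
tool_rot: [0.001, 0.113, 0.994, 0.0]
contact_force: [2.6, 3.3, 8.7]
opening: 9.2
gripper_force: 61.6
```

play_rows([
  [[0,0,0,0,0,0,0.6],[0,0,0,0,0,0,0],[0,0,0,0,0,0,-0.5],[0,0,1,0,0,0,-1],[0,0,4,0,0,0,-1],[0,0,7,0,0,0.1,-1],[-1.5,3.3,7,0,0,0.2,-1],[-3,6.6,7,0,0,0.3,-1],[-4.5,10,7,0,0,0.4,-1],[-6,13.4,7,0,0,0.5,-1]],
])

```text
time_s: 8.05
position: [525.8, 143.6, 179.1]
tool_rot: [0.0, -0.138, 0.99, -0.0]
contact_force: [1.1, 1.0, -0.5]
opening: 85.1
gripper_force: 0.0
```

play_rows([
  [[-1.3,3,-1,0,0,0.1,-0.6],[-2.6,6,-3,0,0,0.14,-0.6],[-4,9,-5,0,0,0.14,-0.6],[-5.4,12,-7,0,0,0.14,-0.6],[-5.7,13,-8,0,0,0.14,-0.6],[-5.7,13,-8,0,0,0.14,-0.6],[-5.7,13,-8,0,0,0.14,-0.6]],
])

```text
time_s: 8.63
position: [469.4, 272.8, 98.4]
tool_rot: [-0.0, -0.206, 0.979, -0.0]
contact_force: [-0.1, 0.2, 1.2]
opening: 68.4
gripper_force: 0.0
```

```bash
python3 - <<'E'
from fit import *
np.set_printoptions(precision=3,suppress=True)
s=state();print(s["position"],s["tool_rot"],s["opening"],s["contact_force"])
im=np.hstack([cv2.resize(grab_frame("scene")[130:230,170:270],(400,400),interpolation=cv2.INTER_CUBIC),cv2.resize(grab_frame("scene")[210:310,310:410],(400,400),interpolation=cv2.INTER_CUBIC)]); cv2.imwrite("pics/b1.png",im)
E
```

```text
[469.386 272.792  98.383] [-0.    -0.206  0.979 -0.   ] 68.36312583898817 [-0.066  0.249  1.231]
```

View pics/b1.png

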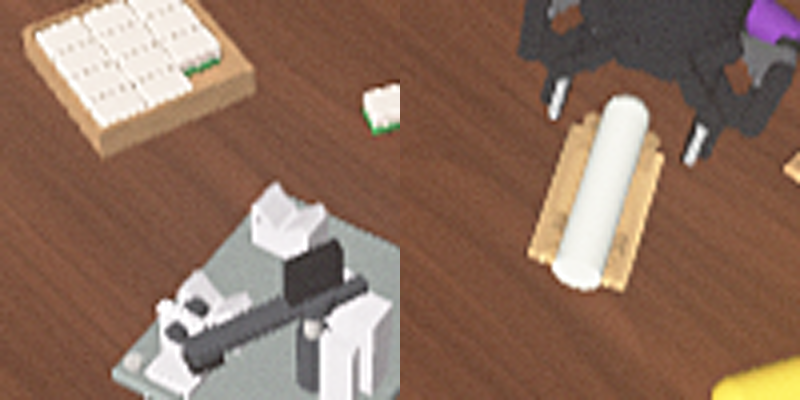

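play_rows([
  [[0,0,-2,0,0,0,-0.6],[0,0,-4,0,0,0,-0.6],[0,0,-6,0,0,0,-0.6],[0,0,-7.3,0,0,0,-0.4],[0,0,-8,0,0,0,-0.2],[0,0,-8,0,0,0,0],[0,0,-8,0,0,0,0.2],[0,0,-8,0,0,0,0.2]],
])

```text
time_s: 9.4
position: [470.6, 272.7, 19.4]
tool_rot: [0.001, -0.205, 0.979, 0.0]
contact_force: [0.1, -0.6, -0.0]
opening: 34.3
gripper_force: 0.0
```

play_rows([
  [[0,0,0,0,0,0,0.3],[0,0,0,0,0,0,0.4],[0,0,0,0,0,0,0.5],[0,0,0,0,0,0,0.6],[0,0,0,0,0,0,0.7],[0,0,0,0,0,0,0.7]],
])

```text
time_s: 9.9
position: [470.1, 274.0, 19.7]
tool_rot: [0.001, -0.205, 0.979, 0.001]
contact_force: [-7.1, 13.3, 8.8]
opening: 26.3
gripper_force: 58.3
```

play_rows([
  [[-0.06,0.13,0.3,0,0,0,0.7],[-0.06,0.13,1,0,0,0,0.7],[-0.06,0.13,3,0,0,0,0.7],[0,0,6,0,0,0,0.7],[0,0,9,0,0,0,0.7],[0,0,12,0,0,0,0.7],[0,0,15,0,0,0,0.7],[0,0,16,0,0,0,0.7]],
])

```text
time_s: 10.57
position: [471.3, 273.3, 183.2]
tool_rot: [0.003, -0.205, 0.979, 0.001]
contact_force: [1.4, 0.9, -0.4]
opening: 26.4
gripper_force: 59.1
```

play_rows([
  [[0.8,-3.3,0,0,0,-0.02,0.7],[1.6,-6.6,0,0,0,-0.06,0.7],[2.4,-9.9,0,0,0,-0.1,0.7],[3.2,-13.2,0,0,0,-0.141,0.7],[4.1,-16.5,0,0,0,-0.141,0.7],[4.9,-19.8,0,0,0,-0.141,0.7],[5.7,-23.1,0,0,0,-0.141,0.7],[6.5,-26.4,0,0,0,-0.141,0.7],[7.4,-29.7,0,0,0,-0.141,0.7],[8.2,-33,0,0,0,-0.141,0.7]],
])

```text
time_s: 11.4
position: [551.7, -59.2, 178.7]
tool_rot: [0.0, -0.136, 0.991, -0.0]
contact_force: [0.5, 0.3, -1.2]
opening: 26.2
gripper_force: 59.2
```

play_rows([
  [[0.5,-2.1,0,0,0,0,0.7],[0.5,-2.1,0,0,0,0,0.7],[0.5,-2.1,0,0,0,0,0.7],[0.5,-2.1,0,0,0,0,0.7]],
])

```text
time_s: 11.73
position: [556.2, -78.1, 178.4]
tool_rot: [-0.0, -0.135, 0.991, 0.0]
contact_force: [0.4, -0.0, -1.4]
opening: 26.4
gripper_force: 59.3
```

```bash
python3 - <<'E'
from fit import *
np.set_printoptions(precision=3,suppress=True)
s=state();p=s["position"];print(p,s["tool_rot"],s["opening"],s["contact_force"])
z=p[2]+18.7
im={c:grab_frame(c) for c in("top","scene")}
for c in("top","scene"):
    m,sc=near("blank",c,(p[0],p[1],z)); print(c,sc,m.sum())
    try: print(fit([blankpts(z)],{c:m},(p[0]-8,p[1]-2,.274),(6,6,.05)))
    except Exception as e: print(e)
cv2.imwrite("pics/b2.png",cv2.resize(im["scene"][90:260,150:350],(706,600),interpolation=cv2.INTER_CUBIC))
E
```

```text
[556.223 -78.131 178.393] [-0.    -0.135  0.991  0.   ] 26.393396328888695 [ 0.383 -0.019 -1.374]
top 0.39 10.0
(array([551.185, -79.782,   0.29 ]), np.float64(36.90625))
scene 0.79 304.0
(array([550.814, -81.684,   0.3  ]), np.float64(0.8951480388641357))
```

View pics/b2.png

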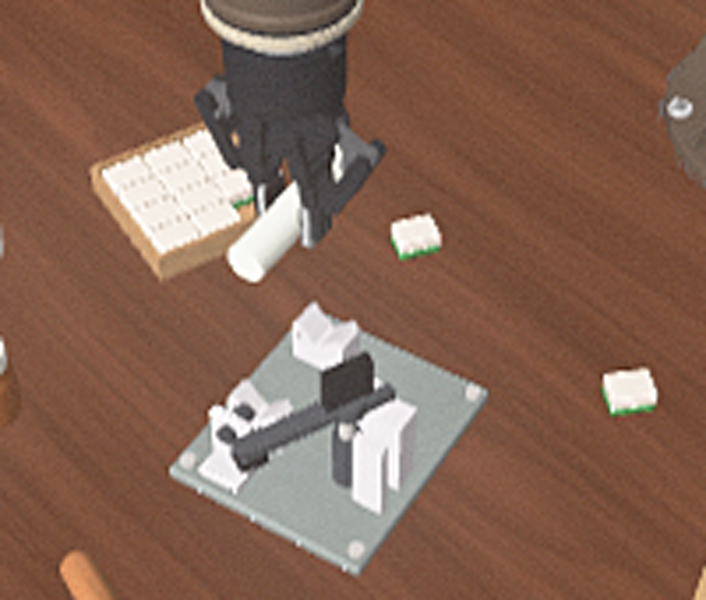

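play_rows([
  [[0,0.05,-3,0,0,0.003,0.7],[0,0.05,-6,0,0,0.003,0.7],[0,0.05,-9,0,0,0.003,0.7],[0,0.05,-11,0,0,0.003,0.7],[0,0.05,-12,0,0,0.003,0.7],[0,0.05,-12.6,0,0,0.003,0.7],[0,0.05,-13.1,0,0,0.003,0.7],[0,0.05,-13.4,0,0,0.003,0.7],[0,0.05,-13.4,0,0,0.003,0.7]],
])

```text
time_s: 12.68
position: [557.1, -77.8, 44.7]
tool_rot: [0.0, -0.137, 0.991, -0.0]
contact_force: [-0.0, -0.5, -1.0]
opening: 26.0
gripper_force: 59.3
```

```bash
python3 - <<'E'
from fit import *
np.set_printoptions(precision=3,suppress=True)
s=state();p=s["position"];print(p,s["tool_rot"],s["opening"],s["contact_force"])
a=np.array([556.2,-78.1,178.4+16.3]);d=np.array([np.cos(.271),np.sin(.271),0])
for k in(49,53,57,61,65):print(k,w2px("scene",[a+k*d]))
E
```

```text
[557.116 -77.78   44.714] [ 0.    -0.137  0.991 -0.   ] 26.02101872589462 [-0.02  -0.497 -1.009]
49 [[221.082 162.777]]
53 [[220.085 163.834]]
57 [[219.082 164.895]]
61 [[218.076 165.96 ]]
65 [[217.064 167.031]]
```

play_rows([
  [[-0.01,0.05,-0.15,0,0,0,0.7],[-0.01,0.05,-0.3,0,0,0,0.7],[-0.01,0.05,-0.45,0,0,0,0.7],[-0.01,0.05,-0.45,0,0,0,0.7],[-0.01,0.05,-0.45,0,0,0,0.7]],
])

```text
time_s: 13.1
position: [556.6, -77.3, 39.9]
tool_rot: [0.0, -0.137, 0.991, -0.0]
contact_force: [-0.1, 0.9, -1.0]
opening: 26.1
gripper_force: 59.3
```

play_rows([
  [[0,0,-0.05,0,0,0,0.7],[0,0,-0.1,0,0,0,0.7],[0,0,-0.1,0,0,0,0.7]],
])

```text
time_s: 13.35
position: [556.7, -77.2, 39.4]
tool_rot: [0.0, -0.137, 0.991, 0.0]
contact_force: [-2.4, 2.6, 12.3]
opening: 26.2
gripper_force: 60.8
```

play_rows([
  [[0,0.02,0.03,0,0,0,0.5],[-0.01,0.03,0.05,0,0,0,0.3],[-0.01,0.03,0.05,0,0,0,0.2],[-0.01,0.03,0.05,0,0,0,0.2],[-0.01,0.03,0.05,0,0,0,0.2]],
])

```text
time_s: 13.77
position: [556.5, -77.1, 39.3]
tool_rot: [-0.0, -0.137, 0.991, -0.0]
contact_force: [-0.6, -0.1, 0.0]
opening: 34.1
gripper_force: 0.0
```

play_rows([
  [[0,0,0,0,0,0,0.3],[0,0,0,0,0,0,0.35],[0,0,0,0,0,0,0.4],[0,0,0,0,0,0,0.45],[0,0,0,0,0,0,0.5],[0,0,0,0,0,0,0.5]],
])

```text
time_s: 14.27
position: [556.3, -76.6, 39.5]
tool_rot: [-0.0, -0.137, 0.991, 0.0]
contact_force: [-1.8, 6.7, 7.3]
opening: 26.3
gripper_force: 58.5
```

play_rows([
  [[-0.02,0.06,0.04,0,0,0,0.5],[-0.02,0.06,0.04,0,0,0,0.5],[-0.02,0.06,0.04,0,0,0,0.5]],
])

```text
time_s: 14.52
position: [556.3, -76.5, 39.7]
tool_rot: [-0.0, -0.137, 0.991, -0.0]
contact_force: [-0.0, 0.1, -0.3]
opening: 26.5
gripper_force: 58.9
```

play_rows([
  [[0.19,0.054,0,0,0,0,0.5],[0.39,0.108,0,0,0,0,0.5],[0.58,0.162,0,0,0,0,0.5],[0.77,0.217,0,0,0,0,0.5],[0.77,0.217,0,0,0,0,0.5],[0.77,0.217,0,0,0,0,0.5]],
])

```text
time_s: 15.02
position: [564.3, -74.2, 39.7]
tool_rot: [0.0, -0.137, 0.991, -0.0]
contact_force: [0.4, -0.8, 0.0]
opening: 25.8
gripper_force: 59.0
```

play_rows([
  [[0.07,0.02,0,0,0,0,0.5],[0.144,0.04,0,0,0,0,0.5],[0.144,0.04,0,0,0,0,0.5]],
])

```text
time_s: 15.27
position: [565.5, -73.8, 39.7]
tool_rot: [-0.0, -0.137, 0.991, 0.0]
contact_force: [1.1, -0.2, -0.2]
opening: 26.5
gripper_force: 59.0
```

play_rows([
  [[0.07,0.02,0,0,0,0,0.5],[0.144,0.04,0,0,0,0,0.5],[0.144,0.04,0,0,0,0,0.5]],
])

```text
time_s: 15.52
position: [567.0, -73.4, 39.7]
tool_rot: [0.0, -0.137, 0.991, -0.0]
contact_force: [0.7, 0.3, -0.2]
opening: 25.9
gripper_force: 59.0
```

play_rows([
  [[0.07,0.02,0,0,0,0,0.5],[0.144,0.04,0,0,0,0,0.5],[0.144,0.04,0,0,0,0,0.5]],
])

```text
time_s: 15.77
position: [567.5, -73.2, 39.7]
tool_rot: [-0.001, -0.137, 0.991, 0.0]
contact_force: [-6.1, -5.2, 2.9]
opening: 26.1
gripper_force: 59.5
```

play_rows([
  [[0,0,0,0,0,0,0.5],[0,0,0,0,0,0,0.5],[0,0,0,0,0,0,0.5]],
])

```text
time_s: 16.02
position: [567.4, -73.2, 39.6]
tool_rot: [-0.001, -0.137, 0.991, 0.0]
contact_force: [-5.1, -5.1, 3.9]
opening: 26.5
gripper_force: 59.5
```

```bash
python3 - <<'E'
from fit import *
np.set_printoptions(precision=2,suppress=True)
s=state();p=s["position"];print(p,s["contact_force"],s["wrist_torque"])
cv2.imwrite("pics/p1.png",cv2.resize(grab_frame("scene")[140:260,170:330],(800,600),interpolation=cv2.INTER_CUBIC))
H=(566.3,-74.7,.274)
print((w2px("scene",pose(np.array([[57,0,55.],[65,0,55],[71,0,55],[73,0,66],[73,-17,66],[73,17,66]]),H))-[170,140]+.5)*5)
E
```

```text
[567.43 -73.23  39.65] [-5.08 -5.14  3.94] [-0.75  0.86 -0.  ]
[[253.21 332.01]
 [244.12 342.58]
 [237.26 350.56]
 [233.56 339.68]
 [205.72 325.52]
 [261.69 353.99]]
```

View pics/p1.png

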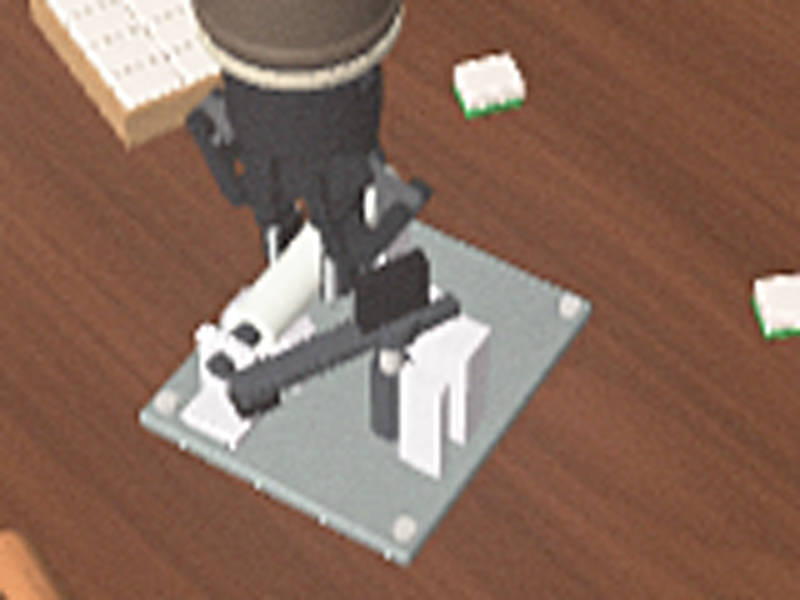

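play_rows([
  [[0,-0.02,0,0,0,0,0.45],[0,-0.02,0,0,0,0,0.3],[0,-0.02,0,0,0,0,0.2],[0,-0.02,0,0,0,0,0.1],[0,-0.02,0,0,0,0,0],[0,-0.02,0,0,0,0,0],[0,-0.02,2,0,0,0,0],[0,-0.02,5,0,0,0,0],[0,-0.02,8,0,0,0,-0.5],[0,-0.02,12,0,0,0,-1]],
])

```text
time_s: 16.9
position: [567.1, -73.0, 159.5]
tool_rot: [-0.001, -0.137, 0.991, 0.0]
contact_force: [1.6, -0.1, -0.1]
opening: 65.1
gripper_force: 0.0
```

play_rows([
  [[0.3,1,0,0,0,-0.1,-1],[0.9,3,0,0,0,-0.2,-1],[1.5,5,0,0,0,-0.3,-1],[1.9,7.5,0,0,0,-0.4,-1],[1.99,8.25,0,0,0,-0.5,-1],[1.99,8.25,0,0,0,-0.5,-1],[1.99,8.25,0,0,0,-0.5,-1],[1.99,8.25,0,0,0,-0.5,-1]],
])

```text
time_s: 17.57
position: [588.1, 8.7, 159.6]
tool_rot: [-0.0, 0.11, 0.994, -0.0]
contact_force: [-0.5, -0.3, 0.4]
opening: 85.4
gripper_force: 0.0
```

```bash
python3 - <<'E'
from fit import *
np.set_printoptions(precision=3,suppress=True)
s=state();p=s["position"];print(p,s["tool_rot"],s["contact_force"])
grab_frame("scene")
m,sc=near("blank","scene",(565,-75,55));print(sc,m.sum(),fit([blankpts(55)],{"scene":m},(559,-76,.274),(5,5,.04)))
E
```

```text
[588.061   8.662 159.644] [-0.     0.11   0.994 -0.   ] [-0.486 -0.251  0.418]
0.66 477.0 (array([563.052, -78.065,   0.27 ]), np.float64(0.19038259983062744))
```

play_rows([
  [[-0.07,0.04,-1,0,0,0,-1],[-0.07,0.04,-2.5,0,0,0,-0.8],[-0.07,0.04,-4,0,0,0,-0.4],[-0.07,0.04,-4.6,0,0,0,0],[-0.07,0.04,-5.05,0,0,0,0.3],[-0.07,0.04,-5.05,0,0,0,0.5],[-0.07,0.04,-5.05,0,0,0,0.6],[-0.07,0.04,-5.05,0,0,0,0.7],[-0.07,0.04,-5.05,0,0,0,0.7]],
])

```text
time_s: 18.42
position: [588.0, 9.6, 109.9]
tool_rot: [0.001, 0.112, 0.994, 0.0]
contact_force: [0.3, 1.2, -0.5]
opening: 13.0
gripper_force: 0.0
```

play_rows([
  [[0,0,0,0,0,0,0.75],[0,0,0,0,0,0,0.8],[0,0,0,0,0,0,1],[0,0,0,0,0,0,1],[0,0,0,0,0,0,1],[0,0,0,0,0,0,1]],
])

```text
time_s: 18.92
position: [587.9, 9.5, 109.9]
tool_rot: [0.001, 0.112, 0.994, -0.0]
contact_force: [-1.3, -0.9, 6.5]
opening: 9.2
gripper_force: 58.6
```

play_rows([
  [[-0.03,0,0.2,0,0,0,1],[-0.03,0,0.4,0,0,0,1],[-0.03,0,0.6,0,0,0,1],[-0.03,0,0.7,0,0,0,1],[-0.03,0,0.7,0,0,0,1]],
])

```text
time_s: 19.33
position: [587.4, 9.6, 116.3]
tool_rot: [0.0, 0.112, 0.994, -0.0]
contact_force: [4.1, -1.6, -9.0]
opening: 8.6
gripper_force: 58.3
```

play_rows([
  [[0,0,0,0,0,-0.08,1],[0,0,0,0,0,-0.19,1],[0,0,0,0,0,-0.3,1],[0,0,0,0,0,-0.41,1],[0,0,0,0,0,-0.52,1],[0,0,0,0,0,-0.63,1],[0,0,0,0,0,-0.74,1],[0,0,0,0,0,-0.85,1],[0,0,0,0,0,-0.96,1],[0,0,0,0,0,-1.06,1]],
])

```text
time_s: 20.17
position: [586.8, 9.1, 115.9]
tool_rot: [-0.0, 0.601, 0.799, -0.001]
contact_force: [2.1, -7.7, -9.9]
opening: 9.1
gripper_force: 58.3
```

play_rows([
  [[0,0,0,0,0,0,1],[0,0,0,0,0,0,1]],
])

```text
time_s: 20.33
position: [586.7, 9.1, 115.9]
tool_rot: [-0.0, 0.599, 0.8, -0.001]
contact_force: [2.8, -8.1, -9.7]
opening: 9.1
gripper_force: 58.3
```

play_rows([
  [[0,-0.03,-0.2,0,0,0,1],[0,-0.03,-0.4,0,0,0,1],[0,-0.03,-0.6,0,0,0,1],[0,-0.03,-0.8,0,0,0,1],[0,-0.03,-1.0,0,0,0,1],[0,-0.03,-1.2,0,0,0,1],[0,-0.03,-1.4,0,0,0,1],[0,-0.03,-1.55,0,0,0,1],[0,-0.03,-1.6,0,0,0,1],[0,-0.03,-1.6,0,0,0,1]],
])

```text
time_s: 21.17
position: [586.8, 8.9, 99.9]
tool_rot: [-0.0, 0.599, 0.801, -0.0]
contact_force: [0.9, -5.7, -7.2]
opening: 8.6
gripper_force: 58.6
```

play_rows([
  [[0,0,-0.05,0,0,0,1],[0,0,-0.1,0,0,0,1],[0,0,-0.15,0,0,0,1],[0,0,-0.15,0,0,0,1]],
])

```text
time_s: 21.5
position: [586.8, 8.9, 98.5]
tool_rot: [-0.0, 0.599, 0.801, -0.0]
contact_force: [1.6, -6.5, -7.9]
opening: 9.1
gripper_force: 58.7
```

play_rows([
  [[0,0,-0.04,0,0,0,1],[0,0,-0.08,0,0,0,1],[0,0,-0.08,0,0,0,1]],
])

```text
time_s: 21.75
position: [586.8, 8.9, 97.7]
tool_rot: [-0.0, 0.599, 0.801, -0.0]
contact_force: [1.0, -5.2, -7.5]
opening: 8.8
gripper_force: 58.8
```

play_rows([
  [[0,0,-0.03,0,0,0,1],[0,0,-0.06,0,0,0,1],[0,0,-0.06,0,0,0,1]],
])

```text
time_s: 22.0
position: [586.9, 9.1, 97.4]
tool_rot: [-0.0, 0.599, 0.801, -0.0]
contact_force: [0.0, -4.9, -1.4]
opening: 9.0
gripper_force: 59.6
```

play_rows([
  [[0,0,-0.01,0,0,0,1],[0,0,-0.01,0,0,0,1],[0,0,-0.01,0,0,0,0.8],[0,0,-0.01,0,0,0,0.7],[0,0,-0.01,0,0,0,0.5],[0,0,-0.01,0,0,0,0.1],[0,0,-0.01,0,0,0,-0.3],[0,0,1,0,0,0,-0.6],[0,0,4,0,0,0,-1],[0,0,8,0,0,0,-1]],
])

```text
time_s: 22.83
position: [585.3, 9.5, 176.4]
tool_rot: [-0.002, 0.599, 0.801, -0.001]
contact_force: [0.9, 0.7, 0.4]
opening: 80.3
gripper_force: 0.0
```

play_rows([
  [[0,0,3,0,0,0,-1],[-1,3,5,0,0,0,-1],[-3,6,7,0,0,0,-1],[-5,10,8,0,0,0,-1],[-5,14,8,0,0,0,-1],[-5,14,8,0,0,0,-1],[-5,14,8,0,0,0,-1],[-5,14,8,0,0,0,-1]],
])

```text
time_s: 23.5
position: [537.1, 149.4, 257.8]
tool_rot: [0.0, 0.599, 0.801, 0.0]
contact_force: [-0.1, 0.1, 0.2]
opening: 85.1
gripper_force: 0.0
```

```bash
python3 - <<'E'
from fit import *
s=state();print(s["time_s"],s["position"],s["contact_force"])
cv2.imwrite("pics/e1.png",np.vstack([cv2.resize(grab_frame("scene")[150:250,170:330],(560,350),interpolation=cv2.INTER_CUBIC),cv2.resize(grab_frame("top")[150:225,230:350],(560,250+0),interpolation=cv2.INTER_CUBIC)]))
E
```

```text
23.5 [537.10983459 149.44307456 257.79148492] [-0.09333681  0.10762097  0.16147716]
```

View pics/e1.png

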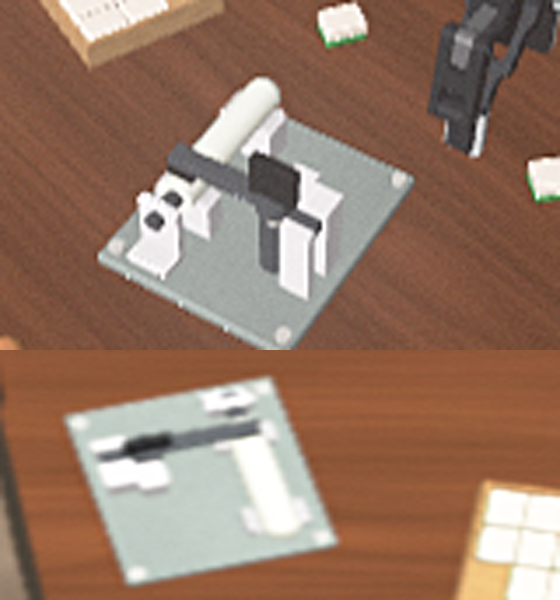

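The picture shows the blank lying in both V-blocks with its flat end at the stud (scene crop, about (170,195)). The bar lies across it and the gripper is clear.

```bash
python3 -c "
from cell import *
print(finish_job())"
```

```text
the job is handed in; nothing more can be done
None
```

I handed the job in at about 23.5 s: in the last pictures the blank lies in both V-grooves against the stop's stud, with the bar back across it and the gripper clear. The verdict was not shown to me.

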